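Index a one-hand turntable to its next notch

ROBOT

A 6-joint arm with a two-finger parallel gripper is mounted at the origin on a cart in front of the work surface, level with it; the furniture and walls round the work are solid. World frame = base frame: x ahead of the robot, y to its left, z up, the work surface at z = 0. Lengths are in m, angles in rad, forces in N, time in s.
With the tool pointing down it reaches from about 0.35 to 0.775 m from the base axis. Payload 7.3 kg.
Tool frame: the origin (TCP) lies between the finger pads; the fingertips stand 17 mm ahead of it and the grasp point (between the pads) lies 2 mm behind it; z points along the fingers, y is the direction in which the jaws open and shut (so a half turn about z gives the same grasp; the last joint's range is limited). The gripper opens to 92 mm and grips with 3 to 60 N. Pads are 19 mm wide; open, the fingers measure 130 mm over their backs; the gripper's body (75 mm by 190 mm) begins 47 mm behind the grasp point.
Start: joints at [1.075, 0.342, 1.524, -0, 1.275, -0.146], TCP at [0.18, 0.493, 0.244] pointing down, gripper open.
Joint ranges: [-2.53, 2.53], [-0.77, 2.02], [0.04, 2.7], [-1, 4.14], [0.28, 2.66], [-3.11, 3.11]. Speed limits (rad/s): [2.57, 2.57, 3.14, 3.14, 3.14, 3.14].

INTERFACE

Orientations are given as [roll, pitch, yaw] about the fixed x, y, z axes, in that order (R = Rz(yaw) Ry(pitch) Rx(roll)).
In Python, from cell import sensors, vision, hand_in gives the robot as it stands.
- The arm moves only by the tool step_arm, never from a script. Its argument "series" is a list of rows, each a list of 5 numbers: the opening, from 0 (shut) to 1 (fully open), then the shift along the world's x, y, z each as a share of 25 mm, from -1 to 1, then the turn about the world's z as a share of 0.08 rad, from -1 to 1. A call has 1 to 12 rows; each row shifts and turns the commanded pose from where the row before left it; what a row does not reach is not made up. A row lasts 1/10 s, in which the tool goes at most 50 mm and 8.59 degrees, less where a joint would pass 70% of its speed; a pose out of reach is approached as far as the arm can. A call with a number of a shift or a turn outside -1 to 1 is refused whole. A call with a gripper value outside its range is refused whole. The fingers move at their own pace and stop on an object; "squeeze" is the grip in N (left out, the last holds). Time passes only in rows, so rows that do not move let the fingers close. It gives the time, the measured TCP pose, the force and the opening at its end, in the units of the state.
- sensors.observe(): the state, without advancing time (a new reading comes with each control period).
- vision.read_camera(name): name is "side" or "top"; returns a dict with "pixels" (400x640x3 uint8, blue, green, red), "range_z" (400x640 float32, m along the optical axis (not along the pixel's ray), 0 where there is no reading), "camera_matrix" (3x3 intrinsics, pixels), "pose" (4x4, takes a point from camera to world coordinates). Camera axes: x right, y down, z forward; pixel columns grow to the right and rows downward; lengths in m; the calibration is good to about 2 mm. A picture is of the moment at which its call begins.
- hand_in(): hands the job in, once; it reports no verdict.
The state is a dict: "time": time; "qpos": joint angles; "qvel": joint speeds; "joint_efforts": joint torques, N m; "tool_pos": TCP position; "tool_rot": TCP orientation; "contact_force": force on the tool from outside, world axes, zero at the start; "torque": the same for the moment, N m; "opening": finger opening in m.
Only numpy, scipy, OpenCV 4.12 (cv2) and the standard library are available. Lean on these libraries where they do the work, as an engineer would, in place of code of your own. Each camera call takes 0.05 s, during which the arm holds its last target.

TASK

Move the wafer-box turntable on by one notch, so that its black handle ends up at the green marker, not the white one. The red ring of the spring lock stays up by itself when pulled up and twisted counterclockwise, so do it one-handed in this order: park the ring and let go of it, turn the table a little way out of its notch by the handle, twist the ring back and let go so that the pin rides on the plate, then swing the handle on gently until the pin snaps fully home in the next notch. Leave the wafer box sitting in its nest and the other things on the bench where they are.

Things in the scene. Friction and masses are not known exactly. Their poses are not given: they have to be found in the camera images.
- fixture: Rotary index table, fixed to the bench. Origin on the table's vertical axis at bench height, z up; x points from the axis to the lock: an aluminium column at x = 121 to 147 mm (top at z = 96 mm) with an arm over the turntable's rim, and on it at x = 90 mm, y = 0, a slotted steel collar (diameter 33 mm, top at z = 117 mm) through which the lock's pin runs down. Grey round foot, radius 94 mm.
- turntable (a joint): Angle of the turntable (rad), counterclockwise from above positive, 0 at the start, stops at +-1.4. Notches 12 mm wide in its rim take the 9 mm round-nosed pin, which starts in the one at 0; the next are at +1.047 and -1.047. It needs about 2 N at the handle (4 N with the pin riding on it) and stays where it is left; once the pin snaps in, it is blocked within about 1 degree.
- handle (a point): The turntable's handle: an upright black round knob, 26 mm in diameter, from z = 105 to 150 mm, on a thinner stem, 84 mm from the table's axis. The point lies on the knob's axis at z = 130 mm, amid the part to grip; it starts on the side opposite the lock. Its frame is the turntable's: x from the handle toward the table's axis, z up.
- index_pin (a joint): Lift of the spring pin (m): 0 fully home (10 mm deep in a notch), 0.010 riding on the plate between notches, 0.014 parked (crossbar on the collar), 0.019 the upper stop. The spring pulls it down with about 4 N at 0 and 8 N at 0.014.
- pull_ring (a joint): Twist of the pull ring about the pin's vertical axis (rad), counterclockwise from above positive, stops at 0 and 1.2. It can be twisted only while the pin is lifted above 0.014. Twisted by 0.6 or more and let go, it stays parked on the collar. Twisted back to 0 (within about 0.1) and let go, its crossbar drops into the collar's slot and the pin springs down.
- ring_centre (a point): Centre of the red pull ring: upright, outside diameter 44 mm, hole 26 mm, 10 mm thick. With the pin home its centre is at z = 155 mm, its top at 177 mm; it rises with the pin. The point's x axis is the ring's thickness (pinch along it), y lies in the ring's plane, z is up; it turns with the ring, and at twist 0 its x axis is the fixture's x axis.
- marker_green: Green round-topped station marker, fixed on the bench, 36 mm wide at the foot, 39 mm high, origin under its centre; 135 mm from the table's axis, abreast of one of the two places (60 degrees to either side of its start) where the handle can stand in the next notch. Which side varies.
- marker_white: White station marker like the green one, on the other side. The handle must not go there.
- nest (a point): Centre of the nest on top of the turntable, an aluminium disc of radius 100 mm, 12 mm thick, top at z = 57 mm; four black pegs, 7 mm high, hold the wafer box.
- wafer_box: Round flat white wafer box, 115 mm in diameter, 16 mm high, loose in the nest on the turntable; origin at the centre of its underside.
- gooseneck_lamp: Inspection lamp standing at the back right: its head hangs over x = 0.63 to 0.80 m, y = -0.10 to 0.10 m from z = 0.49 m up (world), and its gooseneck runs from there back to the foot on the right. Swing the arm past it close to the robot; do not let wrist or elbow touch it.
- cassette: Blue wafer carrier, 185 x 186 x 168 mm, standing on the bench to the right: leave alone.
- tape_roll: Roll of white labels, 72 mm in diameter, 30 mm high: leave alone.
- loupe: Black loupe, 42 x 66 x 24 mm: leave alone.
- driver: Screwdriver with grey handle, 155 mm long: leave alone.
- swabs: White tub of swabs, 64 mm in diameter, 134 mm high: leave alone.

How it is judged:
On the way, in this order (a step that is already met when the one before it is completed fails the run):
1. the ring is pulled, twisted and parked, and let go, with the table still at its first notch (value of joint index_pin above 0.012 m and value of joint pull_ring above 0.5 rad and contact force between the fingers and index_pin below 0.05 N and value of joint turntable between -0.12 and 0.12 rad), for 0.2 s.
2. the ring is twisted back and let go, and the pin rides on the plate between two notches (value of joint index_pin between 0.007 and 0.0125 m and value of joint pull_ring below 0.3 rad and contact force between the fingers and index_pin below 0.05 N and (value of joint turntable above 0.1 rad or value of joint turntable below -0.1 rad)), for 0.2 s.
At the end, for the whole second after the job is handed in: The pin is home in a notch (lift under 3 mm) with the ring twisted back (under 0.3 rad), the handle stands at the green marker (their axes within 58 mm of each other from above; 51 mm when exact), the turntable is at rest and the wafer box lies in its nest (within 8 mm) (value of joint index_pin below 0.003 m and value of joint pull_ring below 0.3 rad and horizontal distance between handle and marker_green below 0.058 m and velocity of joint turntable between -0.05 and 0.05 rad/s and distance between wafer_box and nest below 0.008 m and linear speed of wafer_box below 0.02 m/s); the robot touches nothing.
It fails at once if the turntable is spun faster than 3 rad/s (velocity of joint turntable above 3 rad/s or velocity of joint turntable below -3 rad/s).
It fails at once if the wafer box is lifted or knocked out of its nest (more than 12 mm) (distance between wafer_box and nest above 0.012 m).
It fails at once if another thing on the bench is moved by more than 30 mm (distance of any of cassette, tape_roll, loupe, driver, swabs from where it was at the start of the episode above 0.03 m).
It also fails if it takes over 70 s, if anything falls off the work surface, if the arm or the gripper's body presses on something with over 40 N, if the wrist force passes 120 N, or if a joint passes its speed limit or range.

## Working session

There is one attempt and no reset: what is moved stays moved. The work goes in short steps, Python scripts to look and compute and a tool call to move; the robot and the scene stay as the last step left them, time stands still between calls to the robot, and variables do not carry over. Pictures are saved under pics/ and viewed, and the job is handed in when it is done.

Besides the shell and the picture viewer there is one more tool, called after "Call:" by a JSON object that holds its "name" and its "arguments", one argument or row to a line. step_arm: Moves the arm, as the interface text tells. Its arguments: {"type":"object","properties":{"series":{"type":"array","items":{"type":"array","items":{"type":"number","minimum":-1,"maximum":1}}},"squeeze":{"type":"number"}},"required":["series"]}

```bash
mkdir -p pics; ls; python3 - <<'E'
from cell import sensors, vision
import cv2,numpy as np
print(sensors.observe())
for n in ("side","top"):
    d=vision.read_camera(n); cv2.imwrite(f"pics/{n}0.png",d["pixels"]); np.savez(f"{n}0.npz",**d)
    print(n,d["camera_matrix"],d["pose"])
E
```

```text
pics
{'time': 0.0, 'qpos': array([ 1.07499368e+00,  3.42717017e-01,  1.52501549e+00, -1.68763549e-05,
        1.27538108e+00, -1.45985341e-01]), 'qvel': array([ 0.00030093, -0.00140869, -0.00271383, -0.00282931, -0.00045935,
       -0.00100082]), 'joint_efforts': array([-1.30177123e-03, -4.31227720e+01, -2.44212806e+01,  7.16271345e-02,
        5.60293312e-02, -1.40899874e-04]), 'tool_pos': array([0.1797267 , 0.49287744, 0.24304843]), 'tool_rot': array([-3.14008555e+00, -2.05280136e-04,  2.79178012e+00]), 'contact_force': array([-0.42940848, -0.09752034,  0.08864319]), 'torque': array([-0.05207963,  0.04573373, -0.01147191]), 'opening': 0.09177523273594454}
side [[409.3450948    0.         320.98145491]
 [  0.         409.3450948  197.37624731]
 [  0.           0.           1.        ]] [[-9.99755761e-01  2.21000094e-02 -9.01974236e-05  5.73308001e-01]
 [ 1.37147369e-02  6.17213816e-01 -7.86675925e-01  1.26755639e+00]
 [-1.73298742e-02 -7.86485025e-01 -6.17366164e-01  9.80022649e-01]
 [ 0.00000000e+00  0.00000000e+00  0.00000000e+00  1.00000000e+00]]
top [[420.99904631   0.         312.28704945]
 [  0.         420.99904631 195.33242578]
 [  0.           0.           1.        ]] [[-2.54837520e-02 -9.96393436e-01  8.09363902e-02  4.53968823e-01]
 [-9.99673593e-01  2.55468720e-02 -2.55736865e-04  1.61539509e-01]
 [-1.81285706e-03 -8.09164891e-02 -9.96719236e-01  1.50073018e+00]
 [ 0.00000000e+00  0.00000000e+00  0.00000000e+00  1.00000000e+00]]
```

View pics/side0.png

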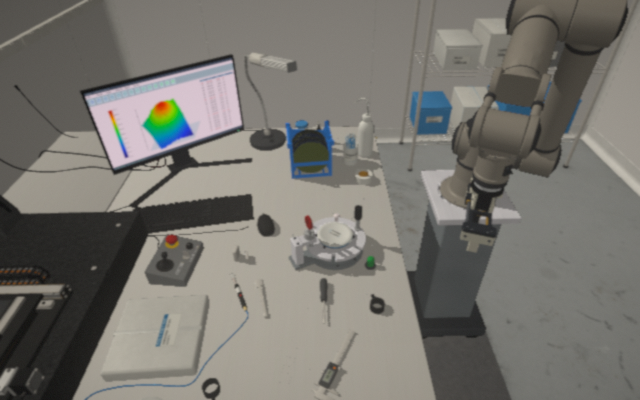

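View pics/top0.png

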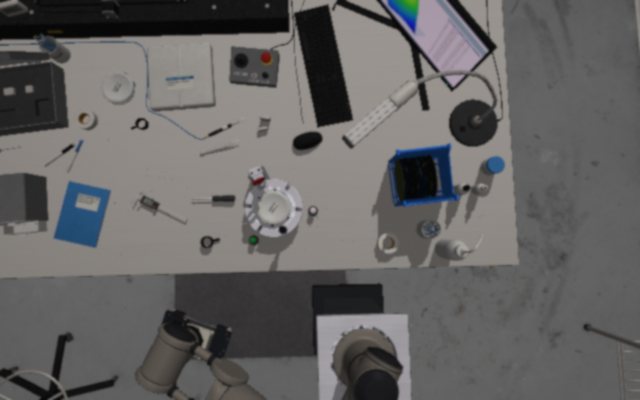

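```bash
cat > h.py <<'E'
import numpy as np,cv2
def cloud(d):
    K=d["camera_matrix"];z=d["range_z"];v,u=np.mgrid[0:z.shape[0],0:z.shape[1]]
    P=np.stack([(u-K[0,2])/K[0,0]*z,(v-K[1,2])/K[1,1]*z,z],-1)
    W=P@d["pose"][:3,:3].T+d["pose"][:3,3]; W[z<=0]=np.nan
    return W
def proj(d,p):
    q=np.linalg.inv(d["pose"])@np.r_[p,1]; q=d["camera_matrix"]@q[:3]; return q[:2]/q[2]
E
python3 - <<'E'
import numpy as np,cv2
from h import *
for n,(a,b,c,e) in {"top":(130,270,170,350),"side":(190,290,270,400)}.items():
    d=dict(np.load(n+"0.npz")); W=cloud(d); im=d["pixels"]
    cv2.imwrite(f"pics/{n}0c.png",cv2.resize(im[a:b,c:e],None,fx=4.4,fy=4.2,interpolation=cv2.INTER_CUBIC)[:600,:800])
    hsv=cv2.cvtColor(im,cv2.COLOR_BGR2HSV).astype(int)
    m=np.zeros(im.shape[:2],bool); m[a:b,c:e]=1
    H,S,V=hsv[...,0],hsv[...,1],hsv[...,2]
    for nm,k in dict(red=((H<10)|(H>170))&(S>110)&(V>60),green=(H>45)&(H<85)&(S>90),black=(V<60)).items():
        k=k&m; nn,l,st,ce=cv2.connectedComponentsWithStats(k.astype(np.uint8))
        for i in range(1,nn):
            if st[i,4]>=6:
                q=W[l==i]; print(n,nm,st[i],ce[i].round(1),np.nanmedian(q,0).round(3),np.nanmin(q,0).round(3),np.nanmax(q,0).round(3))
E
```

```text
top red [253 178  11   7  43] [257.8 180.8] [0.612 0.335 0.172] [0.604 0.317 0.139] [0.622 0.349 0.183]
top green [250 237   7   7  43] [252.9 239.9] [0.423 0.371 0.035] [0.413 0.361 0.003] [0.433 0.382 0.042]
top black [210 130  12   6  23] [214.8 132.2] [0.812 0.505 0.014] [0.8   0.482 0.006] [0.818 0.523 0.021]
top black [293 132  29  18 387] [306.8 140.7] [0.769 0.175 0.026] [0.742 0.125 0.   ] [0.803 0.226 0.039]
top black [343 137   7   9  26] [346.2 140.7] [0.656 0.08  0.544] [0.647 0.073 0.532] [0.665 0.087 0.551]
top black [213 196  21   6 107] [223.6 198.6] [0.57  0.472 0.021] [0.561 0.44  0.009] [0.58  0.512 0.029]
top black [309 213   6   3   8] [311.8 214.1] [0.509 0.164 0.005] [ 0.505  0.157 -0.003] [0.513 0.174 0.009]
top black [280 226   6   7  35] [282.5 229.4] [0.458 0.261 0.149] [0.448 0.251 0.143] [0.468 0.268 0.154]
top black [251 235   8  10  36] [255.  239.9] [0.422 0.365 0.007] [ 0.408  0.356 -0.001] [0.44  0.382 0.041]
top black [201 237  18  11  72] [208.2 241.6] [0.423 0.525 0.021] [ 0.403  0.498 -0.005] [0.438 0.555 0.029]
side red [305 216   7  13  60] [308.2 221.9] [0.614 0.342 0.163] [0.605 0.321 0.136] [0.623 0.356 0.176]
side green [367 256   7  11  65] [370.1 261.1] [0.423 0.382 0.028] [0.413 0.368 0.   ] [0.433 0.388 0.038]
side black [356 206   5  14  62] [358.  212.5] [0.456 0.272 0.136] [0.449 0.257 0.104] [0.463 0.276 0.152]
side black [270 219   4  16  47] [271.1 227.1] [0.75  0.205 0.017] [ 0.743  0.165 -0.001] [0.757 0.224 0.027]
```

View pics/top0c.png

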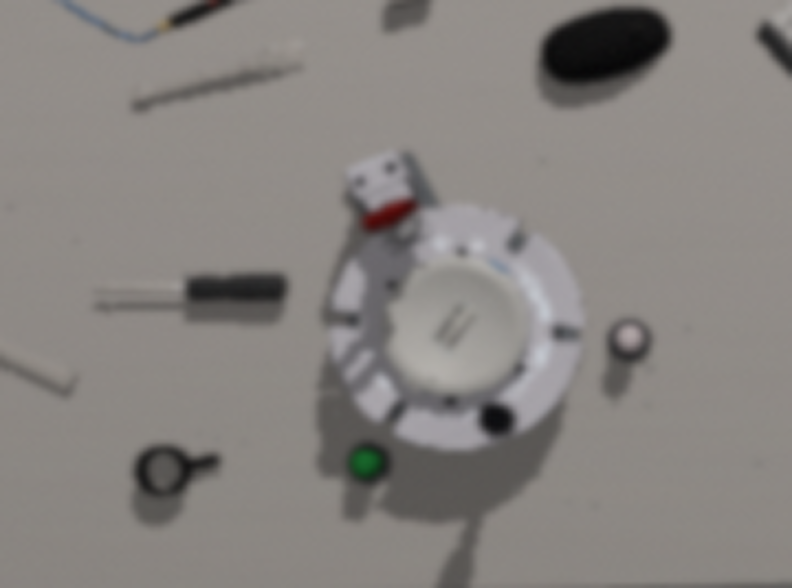

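View pics/side0c.png

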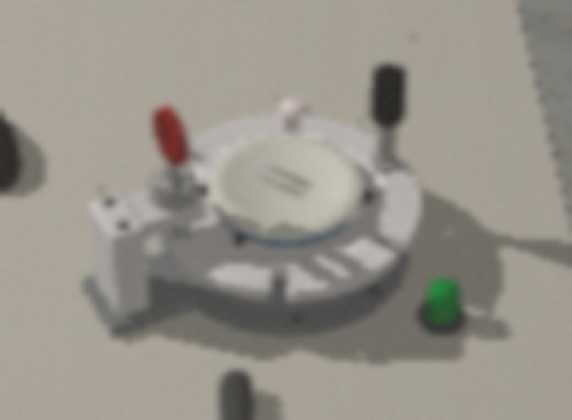

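```bash
cat > fit.py <<'E'
import numpy as np,cv2
from h import *
from scipy.optimize import least_squares
for n in ("top","side"):
    d=dict(np.load(n+"0.npz")); W=cloud(d); im=d["pixels"]
    c0=np.array([.533,.296]); r=np.hypot(W[...,0]-c0[0],W[...,1]-c0[1])
    def circ(m,R,nm):
        k=(m).astype(np.uint8)
        q=W[m][:,:2]
        # one-sided: centre maximises coverage
        from scipy.spatial import ConvexHull
        h=q[ConvexHull(q).vertices]
        s=least_squares(lambda p:np.hypot(*(h-p[:2]).T)-p[2],[*c0,R],loss="soft_l1",f_scale=.003)
        print(n,nm,s.x.round(4),len(q),np.nanmedian(W[m][:,2]).round(4))
    circ((r<.075)&(abs(W[...,2]-.073)<.006),.0575,"box")
    circ((r<.115)&(abs(W[...,2]-.057)<.006),.1,"disc")
    hsv=cv2.cvtColor(im,cv2.COLOR_BGR2HSV)
    H,S,V=[hsv[...,i].astype(int) for i in range(3)]
    red=((H<10)|(H>170))&(S>90)&(V>50)&(np.hypot(W[...,0]-.613,W[...,1]-.335)<.04)
    q=W[red]; q=q[q[:,2]>.13]; print(n,"red",q.mean(0),q[:,2].max())
    C=np.cov(q[:,:2].T);w,v=np.linalg.eigh(C);print("ring plane dir deg",np.degrees(np.arctan2(v[1,1],v[0,1])))
    wm=(np.hypot(W[...,0]-.51,W[...,1]-.166)<.025)&(W[...,2]>.02); print("white",W[wm].mean(0))
E
python3 fit.py
```

```text
top box [0.5324 0.2954 0.0568] 823 0.072
top disc [0.5328 0.2953 0.0993] 1433 0.0563
top red [0.61255034 0.33480955 0.1670688 ] 0.18324482566885458
ring plane dir deg 113.58335049357908
white [0.5205078  0.16078796 0.03582501]
side box [0.5333 0.2984 0.0571] 661 0.0702
side disc [0.533  0.2983 0.1   ] 1076 0.0547
side red [0.61363157 0.34027157 0.15978412] 0.17578233648410846
ring plane dir deg 114.37212345989747
white [0.52162993 0.16770024 0.03178935]
```

Call:
{"name": "step_arm", "arguments": {
  "series": [
    [1,0.8,-0.3,0,-0.55],
    [1,0.8,-0.3,0,-0.55],
    [1,0.8,-0.3,0,-0.55],
    [1,0.8,-0.3,0,-0.55],
    [1,0.8,-0.3,0,-0.55],
    [1,0.8,-0.3,0,-0.55],
    [1,0.8,-0.3,0,-0.55],
    [1,0.8,-0.3,0,-0.55],
    [1,0.8,-0.3,0,-0.55],
    [1,0.8,-0.3,0,-0.55],
    [1,0.8,-0.3,0,-0.55],
    [1,0.8,-0.3,0,-0.55]
  ],
  "squeeze": 30
}}

```text
time: 1.3
tool_pos: [0.4205, 0.4027, 0.2432]
tool_rot: [-3.141, -0.0, 2.262]
contact_force: [0.2, 1.0, 0.0]
opening: 0.0919
```

Call:
{"name": "step_arm", "arguments": {
  "series": [
    [1,0.8,-0.3,0,-0.4],
    [1,0.8,-0.3,0,-0.4],
    [1,0.8,-0.3,0,-0.4],
    [1,0.8,-0.3,0,-0.4],
    [1,0.8,-0.3,0,-0.4],
    [1,0.8,-0.3,0,-0.4],
    [1,0.8,-0.3,0,-0.4],
    [1,0.8,-0.3,0,-0.4],
    [1,0,0,0,0],
    [1,0,0,0,0]
  ]
}}

```text
time: 2.3
tool_pos: [0.5796, 0.343, 0.2429]
tool_rot: [-3.14, -0.0, 2.008]
contact_force: [0.0, -0.0, 0.0]
opening: 0.0921
```

Call:
{"name": "step_arm", "arguments": {
  "series": [
    [1,0.69,-0.17,0,-0.1],
    [1,0.69,-0.17,0,0],
    [1,0,0,-0.5,0],
    [1,0,0,-0.5,0],
    [1,0,0,-0.5,0],
    [1,0,0,-0.5,0],
    [1,0,0,-0.5,0],
    [1,0,0,-0.5,0],
    [1,0,0,0,0],
    [1,0,0,0,0]
  ]
}}

```text
time: 3.3
tool_pos: [0.6144, 0.3347, 0.1685]
tool_rot: [-3.141, -0.0, 2.0]
contact_force: [0.3, -0.8, 0.4]
opening: 0.0916
```

```bash
python3 - <<'E'
from cell import sensors, vision
import cv2,numpy as np
for n,(a,b,c,e) in {"top":(130,270,170,350),"side":(150,290,230,420)}.items():
    d=vision.read_camera(n); im=d["pixels"]
    cv2.imwrite(f"pics/{n}1.png",cv2.resize(im[a:b,c:e],None,fx=4.2,fy=4.2,interpolation=cv2.INTER_CUBIC))
print(sensors.observe()['tool_pos'],sensors.observe()['qpos'])
E
```

```text
[0.61483063 0.33490212 0.16955562] [ 3.89409887e-01  7.26051445e-01  1.07191983e+00  4.50812808e-05
  1.34198648e+00 -3.95527136e-02]
```

View pics/side1.png

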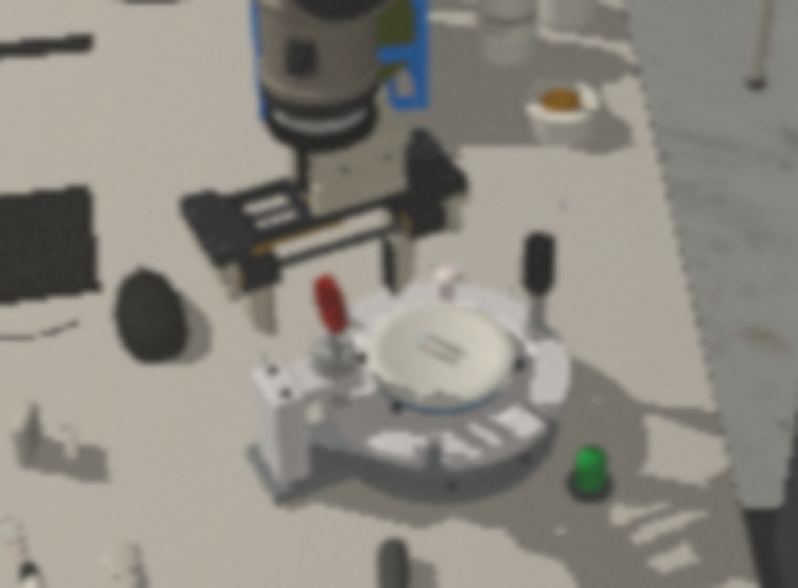

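Ring (330,300 in the crop) sits midway between fingertips (265,320 / 400,270). Close on it.

Call:
{"name": "step_arm", "arguments": {
  "series": [
    [0.3,0,0,0,0],
    [0.2,0,0,0,0],
    [0.1,0,0,0,0],
    [0,0,0,0,0],
    [0,0,0,0,0],
    [0,0,0,0,0],
    [0,0,0,0,0],
    [0,0,0,0,0]
  ],
  "squeeze": 40
}}

```text
time: 4.2
tool_pos: [0.6144, 0.3347, 0.1687]
tool_rot: [3.142, -0.0, 2.0]
contact_force: [-0.4, -0.0, 0.4]
opening: 0.0324
```

Call:
{"name": "step_arm", "arguments": {
  "series": [
    [0,0,0,0,0],
    [0,0,0,0,0],
    [0,0,0,0,0],
    [0,0,0,0,0],
    [0,0,0,0,0],
    [0,0,0,0,0]
  ]
}}

```text
time: 4.8
tool_pos: [0.6144, 0.3347, 0.1687]
tool_rot: [-3.142, 0.0, 2.0]
contact_force: [-0.7, 0.1, 0.8]
opening: 0.0101
```

Gripped at 10 mm. Lift about 17 mm.

Call:
{"name": "step_arm", "arguments": {
  "series": [
    [0,0,0,0.1,0],
    [0,0,0,0.1,0],
    [0,0,0,0.1,0],
    [0,0,0,0.1,0],
    [0,0,0,0.1,0],
    [0,0,0,0.1,0],
    [0,0,0,0.08,0],
    [0,0,0,0,0],
    [0,0,0,0,0]
  ]
}}

```text
time: 5.7
tool_pos: [0.6142, 0.3347, 0.1854]
tool_rot: [-3.141, -0.0, 2.0]
contact_force: [-0.5, 0.1, -11.0]
opening: 0.0095
```

Call:
{"name": "step_arm", "arguments": {
  "series": [
    [0,0,0,0,0.5],
    [0,0,0,0,0.8],
    [0,0,0,0,1],
    [0,0,0,0,1],
    [0,0,0,0,1]
  ]
}}

```text
time: 6.2
tool_pos: [0.6142, 0.3347, 0.1854]
tool_rot: [-3.141, -0.0, 2.347]
contact_force: [-0.1, 1.2, -10.5]
opening: 0.0095
```

Call:
{"name": "step_arm", "arguments": {
  "series": [
    [0,0,0,0,1],
    [0,0,0,0,1],
    [0,0,0,0,1],
    [0,0,0,0,1],
    [0,0,0,0,1],
    [0,0,0,0,1],
    [0,0,0,0,1],
    [0,0,0,0,0]
  ]
}}

```text
time: 7.0
tool_pos: [0.6143, 0.3348, 0.1855]
tool_rot: [-3.142, -0.0, 2.904]
contact_force: [0.5, 0.9, -9.7]
opening: 0.0093
```

Twist 0.9 rad. Lower onto the collar and release.

Call:
{"name": "step_arm", "arguments": {
  "series": [
    [0,0,0,-0.06,0],
    [0,0,0,-0.06,0],
    [0,0,0,0,0],
    [0,0,0,0,0]
  ]
}}

```text
time: 7.4
tool_pos: [0.6144, 0.3348, 0.1828]
tool_rot: [3.141, 0.0, 2.903]
contact_force: [0.1, -0.4, -9.5]
opening: 0.0094
```

Call:
{"name": "step_arm", "arguments": {
  "series": [
    [0.3,0,0,0,0],
    [0.6,0,0,0,0],
    [0.8,0,0,0,0],
    [1,0,0,0,0],
    [1,0,0,0,0],
    [1,0,0,0,0],
    [1,0,0,0,0],
    [1,0,0,0,0],
    [1,0,0,0,0],
    [1,0,0,0,0]
  ]
}}

```text
time: 8.4
tool_pos: [0.6144, 0.3347, 0.1827]
tool_rot: [3.142, -0.0, 2.904]
contact_force: [-0.6, 0.0, 0.5]
opening: 0.0848
```

Call:
{"name": "step_arm", "arguments": {
  "series": [
    [1,0,0,0.5,0],
    [1,0,0,1,0],
    [1,0,0,1,0],
    [1,0,0,0.5,0],
    [1,0,0,0,0]
  ]
}}

```text
time: 8.9
tool_pos: [0.6152, 0.3351, 0.2607]
tool_rot: [3.139, 0.004, 2.904]
contact_force: [-0.4, 0.7, -0.3]
opening: 0.0915
```

```bash
cat > snap.py <<'E'
import sys
from cell import sensors, vision
import cv2,numpy as np
from h import *
k=sys.argv[1]
for n,(a,b,c,e) in {"top":(130,270,170,350),"side":(150,290,230,420)}.items():
    d=vision.read_camera(n); im=d["pixels"]; W=cloud(d)
    cv2.imwrite(f"pics/{n}{k}.png",cv2.resize(im[a:b,c:e],None,fx=4.2,fy=4.2,interpolation=cv2.INTER_CUBIC))
    hsv=cv2.cvtColor(im,cv2.COLOR_BGR2HSV)
    H,S,V=[hsv[...,i].astype(int) for i in range(3)]
    red=((H<10)|(H>170))&(S>90)&(V>50)&(np.hypot(W[...,0]-.613,W[...,1]-.335)<.04)
    q=W[red]; q=q[q[:,2]>.13]
    if len(q)>5:
        w,v=np.linalg.eigh(np.cov(q[:,:2].T)); print(n,"red",q.mean(0).round(4),np.percentile(q[:,2],[2,98]).round(4),"plane",np.degrees(np.arctan2(v[1,1],v[0,1])).round(1))
    r=np.hypot(W[...,0]-.5328,W[...,1]-.2965)
    bl=(V<60)&(r>.06)&(r<.115)&(W[...,2]>.10)&(W[...,2]<.155)
    nn,l,st,ce=cv2.connectedComponentsWithStats(bl.astype(np.uint8))
    for i in range(1,nn):
        if st[i,4]>8:
            p=np.median(W[l==i],0); print(n,"black",st[i,4],p.round(4),np.degrees(np.arctan2(p[1]-.2965,p[0]-.5328)).round(1))
    m=(r<.075)&(abs(W[...,2]-.072)<.006); print(n,"box",np.median(W[m],0).round(4))
s=sensors.observe(); print(s['time'],s['tool_pos'],s['tool_rot'],s['qpos'].round(2))
E
python3 snap.py 2
```

```text
top box [0.5475 0.3154 0.0719]
side red [0.6142 0.3376 0.1716] [0.1494 0.1888] plane 167.3
side black 61 [0.4562 0.2715 0.1348] -161.9
side box [0.5334 0.3006 0.07  ]
9.0 [0.61417015 0.33462857 0.2570962 ] [-3.14119835e+00 -7.01704449e-04  2.90379093e+00] [ 0.39  0.68  0.93  0.    1.54 -0.94]
```

View pics/side2.png

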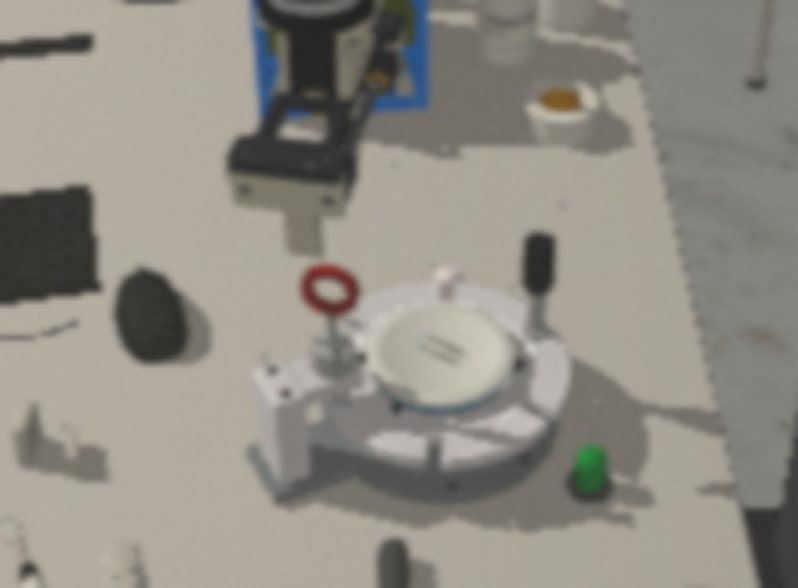

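Call:
{"name": "step_arm", "arguments": {
  "series": [
    [1,-0.63,-0.29,0,0.83],
    [1,-0.63,-0.29,0,0.83],
    [1,-0.63,-0.29,0,0.83],
    [1,-0.63,-0.29,0,0.83],
    [1,-0.63,-0.29,0,0.83],
    [1,-0.63,-0.29,0,0.83],
    [1,-0.63,-0.29,0,0.83],
    [1,-0.63,-0.29,0,0.83],
    [1,-0.63,-0.29,0,0.83],
    [1,-0.63,-0.29,0,0.83],
    [1,0,0,0,0],
    [1,0,0,0,0]
  ]
}}

```text
time: 10.2
tool_pos: [0.4569, 0.2622, 0.2571]
tool_rot: [3.141, -0.001, -2.717]
contact_force: [-0.9, 0.1, -0.6]
opening: 0.0917
```

```bash
python3 snap.py 3
```

```text
top red [0.6116 0.333  0.1842] [0.1574 0.1947] plane 166.1
top box [0.558  0.305  0.0719]
side red [0.6141 0.3378 0.1715] [0.1505 0.1896] plane 165.5
side black 62 [0.4562 0.2713 0.1348] -161.8
side box [0.5326 0.3007 0.0701]
10.3 [0.45742562 0.26240919 0.2572099 ] [ 3.14146431e+00 -4.19347750e-04 -2.71660067e+00] [ 0.38  0.34  1.49  0.    1.31 -1.62]
```

View pics/side3.png

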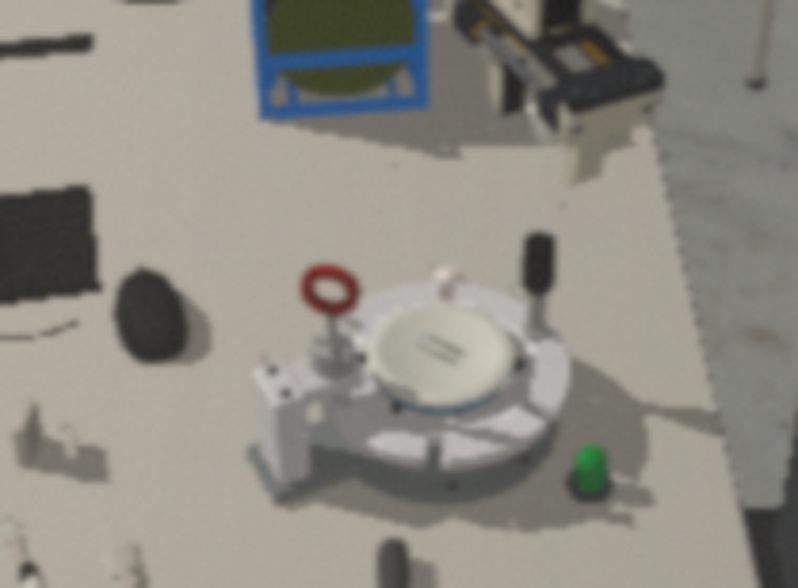

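Call:
{"name": "step_arm", "arguments": {
  "series": [
    [1,0,0,-0.5,0],
    [1,0,0,-0.9,0],
    [1,0,0,-0.9,0],
    [1,0,0,-0.9,0],
    [0.9,0,0,-0.9,0],
    [0.8,0,0,-0.7,0],
    [0.7,0,0,-0.36,0],
    [0.6,0,0,0,0],
    [0.5,0,0,0,0],
    [0.4,0,0,0,0],
    [0.35,0,0,0,0],
    [0.35,0,0,0,0]
  ],
  "squeeze": 15
}}

```text
time: 11.5
tool_pos: [0.4572, 0.2623, 0.1294]
tool_rot: [3.142, 0.001, -2.715]
contact_force: [-0.6, -0.5, 0.4]
opening: 0.034
```

Call:
{"name": "step_arm", "arguments": {
  "series": [
    [0.3,0,0,0,0],
    [0.2,0,0,0,0],
    [0.1,0,0,0,0],
    [0.1,0,0,0,0],
    [0.1,0,0,0,0],
    [0.1,0,0,0,0]
  ]
}}

```text
time: 12.1
tool_pos: [0.457, 0.2622, 0.129]
tool_rot: [3.142, 0.0, -2.715]
contact_force: [-1.4, -0.5, 3.5]
opening: 0.0259
```

Call:
{"name": "step_arm", "arguments": {
  "series": [
    [0.1,-0.04,0.12,0,-0.47],
    [0.1,-0.04,0.12,0,-0.47],
    [0.1,-0.04,0.12,0,-0.47],
    [0.1,-0.04,0.12,0,-0.47],
    [0.1,-0.03,0.12,0,-0.47],
    [0.1,-0.03,0.12,0,-0.47],
    [0.1,-0.02,0.13,0,-0.47],
    [0.1,-0.02,0.13,0,-0.47],
    [0.1,0,0,0,0],
    [0.1,0,0,0,0]
  ]
}}

```text
time: 13.1
tool_pos: [0.45, 0.2867, 0.129]
tool_rot: [3.142, -0.001, -3.016]
contact_force: [-3.2, -0.8, 5.7]
opening: 0.0256
```

```bash
python3 snap.py 4
```

```text
top red [0.611  0.3332 0.1834] [0.1546 0.1935] plane 166.5
top box [0.5482 0.2987 0.0719]
side red [0.6143 0.3378 0.1723] [0.1521 0.1898] plane 164.9
side box [0.5327 0.3011 0.07  ]
13.2 [0.44999103 0.28672733 0.12896684] [ 3.14148606e+00 -7.31379220e-04 -3.01638144e+00] [ 0.42  0.48  1.66  0.    1.01 -1.27]
```

View pics/side4.png

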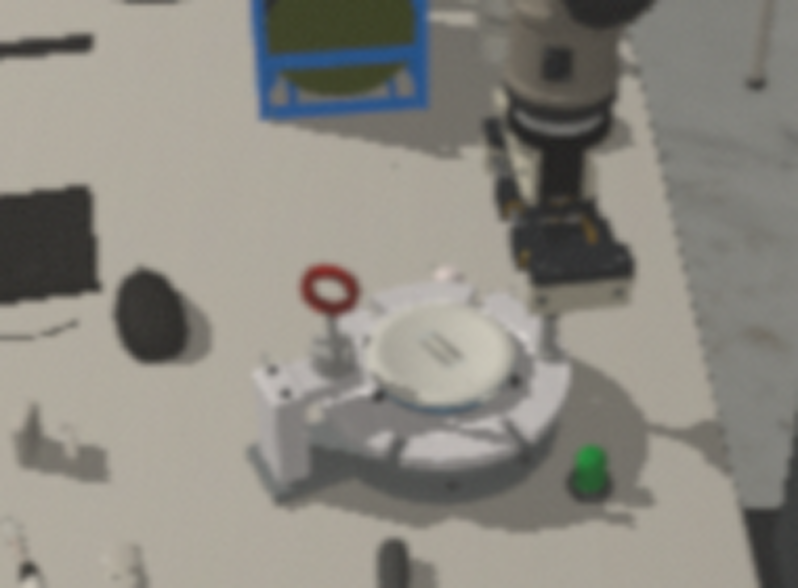

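Call:
{"name": "step_arm", "arguments": {
  "series": [
    [0.4,0,0,0,0],
    [0.6,0,0,0,0],
    [0.8,0,0,0,0],
    [1,0,0,0,0],
    [1,0,0,0,0],
    [1,0,0,0,0],
    [1,0,0,0.6,0],
    [1,0,0,0.9,0],
    [1,0,0,0.9,0],
    [1,0,0,0.9,0],
    [1,0,0,0.9,0],
    [1,0,0,0.9,0]
  ]
}}

```text
time: 14.4
tool_pos: [0.4503, 0.2867, 0.2572]
tool_rot: [3.142, 0.0, -3.016]
contact_force: [0.5, 0.5, -0.5]
opening: 0.0918
```

Call:
{"name": "step_arm", "arguments": {
  "series": [
    [1,0.66,0.19,0,-0.45],
    [1,0.66,0.19,0,-0.45],
    [1,0.66,0.19,0,-0.45],
    [1,0.66,0.19,0,-0.45],
    [1,0.66,0.19,0,-0.45],
    [1,0.66,0.19,0,-0.45],
    [1,0.66,0.19,0,-0.45],
    [1,0.66,0.19,0,-0.45],
    [1,0.66,0.19,0,-0.45],
    [1,0.66,0.19,0,-0.45],
    [1,0,0,0,0],
    [1,0,0,0,0]
  ]
}}

```text
time: 15.6
tool_pos: [0.6151, 0.3341, 0.2555]
tool_rot: [-3.141, -0.001, 2.908]
contact_force: [1.0, -0.2, 0.5]
opening: 0.092
```

```bash
python3 snap.py 5
```

```text
top box [0.5476 0.3156 0.0715]
side red [0.6141 0.3376 0.1717] [0.1507 0.1897] plane 165.7
side black 64 [0.4491 0.2972 0.134 ] 179.5
side box [0.5331 0.3018 0.0702]
15.7 [0.61472861 0.33413602 0.25628118] [-3.14138592e+00 -4.54253177e-04  2.90781347e+00] [ 0.39  0.68  0.93  0.    1.54 -0.95]
```

Call:
{"name": "step_arm", "arguments": {
  "series": [
    [1,0,0.02,-0.5,0],
    [1,0,0,-0.6,0],
    [1,0,0,-0.6,0],
    [0.9,0,0,-0.6,0],
    [0.8,0,0,-0.4,0],
    [0.6,0,0,-0.25,0],
    [0.4,0,0,0,0],
    [0.3,0,0,0,0],
    [0.2,0,0,0,0],
    [0.1,0,0,0,0],
    [0,0,0,0,0],
    [0,0,0,0,0]
  ],
  "squeeze": 40
}}

```text
time: 16.9
tool_pos: [0.6155, 0.3347, 0.1827]
tool_rot: [3.141, 0.0, 2.907]
contact_force: [-0.2, -0.0, -0.4]
opening: 0.0249
```

Call:
{"name": "step_arm", "arguments": {
  "series": [
    [0,0,0,0,0],
    [0,0,0,0,0],
    [0,0,0,0,0],
    [0,0,0,0,0],
    [0,0,0,0,0]
  ]
}}

```text
time: 17.4
tool_pos: [0.6154, 0.3348, 0.1825]
tool_rot: [3.141, 0.0, 2.907]
contact_force: [0.3, 1.3, -0.5]
opening: 0.0097
```

Call:
{"name": "step_arm", "arguments": {
  "series": [
    [0,-0.02,0,0.06,0],
    [0,-0.02,0,0.06,0],
    [0,0,0,0,0],
    [0,0,0,0,-0.5],
    [0,0,0,0,-0.8],
    [0,0,0,0,-1],
    [0,0,0,0,-1],
    [0,0,0,0,-1],
    [0,0,0,0,-1],
    [0,0,0,0,-1]
  ]
}}

```text
time: 18.4
tool_pos: [0.6143, 0.3342, 0.1844]
tool_rot: [-3.14, -0.0, 2.399]
contact_force: [3.2, -1.0, -9.3]
opening: 0.0096
```

Call:
{"name": "step_arm", "arguments": {
  "series": [
    [0,0,0,0,-1],
    [0,0,0,0,-1],
    [0,0,0,0,-1],
    [0,0,0,0,-1],
    [0,0,0,0,-0.7],
    [0,0,0,0,-0.4],
    [0,0,0,0,0],
    [0,0,0,0,0]
  ]
}}

```text
time: 19.2
tool_pos: [0.6142, 0.3342, 0.1847]
tool_rot: [-3.14, 0.0, 1.996]
contact_force: [2.0, -1.9, -9.5]
opening: 0.0093
```

Call:
{"name": "step_arm", "arguments": {
  "series": [
    [0,0,0,-0.08,0],
    [0,0,0,-0.08,0],
    [0,0,0,-0.06,0],
    [0,0,0,0,0],
    [0,0,0,0,0]
  ]
}}

```text
time: 19.7
tool_pos: [0.6144, 0.3346, 0.1801]
tool_rot: [-3.141, 0.0, 1.995]
contact_force: [1.2, -2.7, -8.8]
opening: 0.0094
```

Call:
{"name": "step_arm", "arguments": {
  "series": [
    [0,0,0,-0.03,0],
    [0,0,0,0,0],
    [0.3,0,0,0,0],
    [0.6,0,0,0,0],
    [1,0,0,0,0],
    [1,0,0,0,0],
    [1,0,0,0,0],
    [1,0,0,0,0],
    [1,0,0,0,0],
    [1,0,0,0,0],
    [1,0,0,0,0],
    [1,0,0,0,0]
  ]
}}

```text
time: 20.9
tool_pos: [0.6144, 0.3347, 0.1792]
tool_rot: [3.142, 0.0, 1.995]
contact_force: [-0.6, -1.2, -0.6]
opening: 0.0852
```

Call:
{"name": "step_arm", "arguments": {
  "series": [
    [1,0,0,0.5,0],
    [1,0,0,0.9,0],
    [1,0,0,0.9,0],
    [1,0,0,0.7,0],
    [1,0,0,0,0]
  ]
}}

```text
time: 21.4
tool_pos: [0.6155, 0.3352, 0.2586]
tool_rot: [3.134, 0.0, 1.995]
contact_force: [0.9, -0.4, 0.0]
opening: 0.0919
```

```bash
python3 snap.py 6
```

```text
top box [0.5377 0.2988 0.0722]
side red [0.6136 0.3409 0.1691] [0.1494 0.1848] plane 114.5
side black 65 [0.4492 0.2966 0.135 ] 179.9
side box [0.5328 0.3015 0.07  ]
21.5 [0.61438192 0.33471209 0.25452115] [3.14085828e+00 3.80839378e-05 1.99498872e+00] [ 0.39  0.68  0.93 -0.    1.53 -0.03]
```

View pics/side6.png

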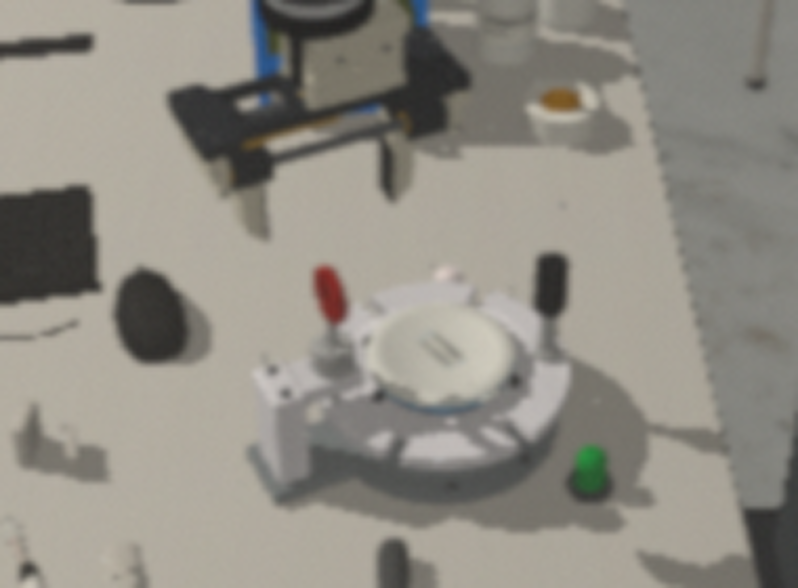

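Call:
{"name": "step_arm", "arguments": {
  "series": [
    [1,-0.41,-0.12,0,1],
    [1,-0.41,-0.12,0,1],
    [1,-0.41,-0.12,0,1],
    [1,-0.41,-0.12,0,1],
    [1,-0.41,-0.12,0,1],
    [1,-0.41,-0.12,0,1],
    [1,-0.41,-0.12,0,1],
    [1,-0.41,-0.12,0,1],
    [1,-0.41,-0.12,0,1],
    [1,-0.41,-0.12,0,1],
    [1,-0.41,-0.12,0,1],
    [1,-0.41,-0.12,0,1]
  ],
  "squeeze": 15
}}

```text
time: 22.7
tool_pos: [0.4904, 0.2983, 0.2528]
tool_rot: [-3.14, -0.002, 2.958]
contact_force: [0.8, 0.3, 0.3]
opening: 0.0918
```

Call:
{"name": "step_arm", "arguments": {
  "series": [
    [1,-0.41,-0.12,0,1],
    [1,-0.41,-0.12,0,1],
    [1,-0.41,-0.12,0,1],
    [1,-0.41,-0.12,0,0.9],
    [1,0,0,0,0],
    [1,0,0,0,0]
  ]
}}

```text
time: 23.3
tool_pos: [0.4503, 0.2867, 0.2537]
tool_rot: [-3.141, -0.001, -3.018]
contact_force: [-0.2, -0.3, -0.3]
opening: 0.092
```

Call:
{"name": "step_arm", "arguments": {
  "series": [
    [1,0,0,-0.5,0],
    [1,0,0,-0.9,0],
    [1,0,0,-0.9,0],
    [1,0,0,-0.9,0],
    [0.9,0,0,-0.8,0],
    [0.8,0,0,-0.6,0],
    [0.7,0,0,-0.4,0],
    [0.6,0,0,0,0],
    [0.5,0,0,0,0],
    [0.4,0,0,0,0],
    [0.35,0,0,0,0],
    [0.35,0,0,0,0]
  ]
}}

```text
time: 24.5
tool_pos: [0.4506, 0.2869, 0.1298]
tool_rot: [3.141, 0.001, -3.016]
contact_force: [0.8, -0.5, -0.0]
opening: 0.0344
```

Call:
{"name": "step_arm", "arguments": {
  "series": [
    [0.3,0,0,0,0],
    [0.2,0,0,0,0],
    [0.1,0,0,0,0],
    [0.1,0,0,0,0],
    [0.1,0,0,0,0],
    [0.1,0,0,0,0]
  ]
}}

```text
time: 25.1
tool_pos: [0.4505, 0.2868, 0.1295]
tool_rot: [3.141, 0.0, -3.016]
contact_force: [-0.7, 0.0, 3.6]
opening: 0.0254
```

Call:
{"name": "step_arm", "arguments": {
  "series": [
    [0.1,-0.01,0.117,0,-0.436],
    [0.1,-0.01,0.117,0,-0.436],
    [0.1,0,0.117,0,-0.436],
    [0.1,0,0.117,0,-0.436],
    [0.1,0,0.117,0,-0.436],
    [0.1,0.01,0.116,0,-0.436],
    [0.1,0.01,0.116,0,-0.436],
    [0.1,0.02,0.116,0,-0.436],
    [0.1,0.02,0.116,0,-0.436],
    [0.1,0.02,0.116,0,-0.436]
  ]
}}

```text
time: 26.1
tool_pos: [0.4517, 0.3148, 0.1294]
tool_rot: [-3.139, -0.0, 2.917]
contact_force: [-1.0, -6.5, 5.6]
opening: 0.0253
```

Call:
{"name": "step_arm", "arguments": {
  "series": [
    [0.1,0.03,0.111,0,-0.436],
    [0.1,0.035,0.111,0,-0.436],
    [0.1,0.035,0.111,0,-0.436],
    [0.1,0.04,0.111,0,-0.436],
    [0.1,0.04,0.111,0,-0.436],
    [0.1,0.045,0.092,0,-0.38],
    [0.1,0.045,0.092,0,-0.38],
    [0.1,0.045,0.092,0,-0.38],
    [0.1,0.05,0.092,0,-0.38],
    [0.1,0,0,0,0]
  ]
}}

```text
time: 27.1
tool_pos: [0.4612, 0.339, 0.1294]
tool_rot: [3.141, 0.0, 2.621]
contact_force: [1.1, 1.7, 2.1]
opening: 0.0258
```

```bash
python3 snap.py 7
```

```text
top red [0.6124 0.3343 0.172 ] [0.1436 0.1837] plane 113.5
top box [0.5405 0.2879 0.0717]
side red [0.6137 0.34   0.1643] [0.1422 0.1805] plane 114.0
side black 10 [0.4534 0.3495 0.1332] 146.3
side box [0.5425 0.3106 0.07  ]
27.2 [0.46166914 0.33945605 0.12944697] [3.13941079e+00 6.66780975e-04 2.62218212e+00] [ 0.5   0.54  1.55  0.    1.05 -0.55]
```

Call:
{"name": "step_arm", "arguments": {
  "series": [
    [0.1,0.022,0.034,0,-0.15],
    [0.1,0.022,0.034,0,-0.15],
    [0.1,0.022,0.034,0,-0.15],
    [0.1,0.022,0.034,0,-0.15],
    [0.1,0.022,0.034,0,-0.15],
    [0.1,0,0,0,0]
  ]
}}

```text
time: 27.8
tool_pos: [0.4641, 0.3434, 0.1294]
tool_rot: [3.141, 0.0, 2.562]
contact_force: [1.7, 0.7, 5.2]
opening: 0.0255
```

```bash
python3 snap.py 8
```

```text
top red [0.6125 0.3348 0.1671] [0.1396 0.1799] plane 113.5
top box [0.5378 0.2884 0.0717]
side red [0.6136 0.3404 0.1599] [0.1397 0.1758] plane 114.0
side black 15 [0.457  0.3548 0.1277] 142.4
side box [0.546  0.3139 0.07  ]
27.9 [0.46409658 0.34333153 0.12942798] [3.14068530e+00 4.12634498e-04 2.56218907e+00] [ 0.5   0.55  1.53  0.    1.06 -0.49]
```

Ring heights equal the initial home values. Release, back off, check.

Call:
{"name": "step_arm", "arguments": {
  "series": [
    [0.4,0,0,0,0],
    [0.6,0,0,0,0],
    [0.8,0,0,0,0],
    [1,0,0,0,0],
    [1,0,0,0,0],
    [1,0,0,0,0],
    [1,0,0,0.6,0],
    [1,0,0,0.9,0],
    [1,0,0,0.9,0],
    [1,0,0,0.9,0],
    [1,0,0,0.9,0],
    [1,0,0,0.9,0]
  ]
}}

```text
time: 29.1
tool_pos: [0.4636, 0.3431, 0.2577]
tool_rot: [3.142, -0.0, 2.562]
contact_force: [0.2, -0.2, 1.0]
opening: 0.0919
```

Call:
{"name": "step_arm", "arguments": {
  "series": [
    [1,-0.5,0.2,0,0],
    [1,-0.8,0.4,0,0],
    [1,-0.8,0.4,0,0],
    [1,-0.8,0.4,0,0],
    [1,-0.8,0.4,0,0],
    [1,-0.8,0.4,0,0],
    [1,-0.8,0.4,0,0],
    [1,0,0,0,0],
    [1,0,0,0,0]
  ]
}}

```text
time: 30.0
tool_pos: [0.3306, 0.4081, 0.2561]
tool_rot: [-3.141, 0.0, 2.564]
contact_force: [-0.6, -0.6, 1.2]
opening: 0.0916
```

```bash
python3 snap.py 9; python3 - <<'E'
from cell import vision
import numpy as np
for n in("top","side"):
    np.savez(n+"0f.npz",**vision.read_camera(n))
E
sed 's/0.npz/0f.npz/' fit.py > fit2.py; python3 fit2.py
```

```text
top red [0.6126 0.3349 0.1664] [0.1384 0.1788] plane 113.4
top black 44 [0.4618 0.3412 0.148 ] 147.8
top box [0.5325 0.2954 0.0717]
side red [0.6136 0.3405 0.16  ] [0.1391 0.1764] plane 114.3
side black 72 [0.4636 0.3537 0.1324] 140.4
side box [0.5342 0.3018 0.07  ]
30.1 [0.33157572 0.40783936 0.25630117] [-3.14112769e+00  1.90821783e-04  2.56190066e+00] [ 0.74  0.33  1.5  -0.    1.31 -0.25]
top box [0.5318 0.2963 0.0579] 843 0.0719
top disc [0.5329 0.2951 0.0992] 1418 0.0564
top red [0.61250839 0.33503797 0.16692277] 0.1783829523132634
ring plane dir deg 113.02071476647062
white [0.52048011 0.16079041 0.03646026]
side box [0.533  0.2989 0.0569] 651 0.0703
side disc [0.5337 0.2983 0.0993] 978 0.0548
side red [0.61351761 0.34075729 0.16004272] 0.17690224599026994
ring plane dir deg 113.55018313617583
white [0.52191603 0.16563779 0.03115127]
```

View pics/side9.png

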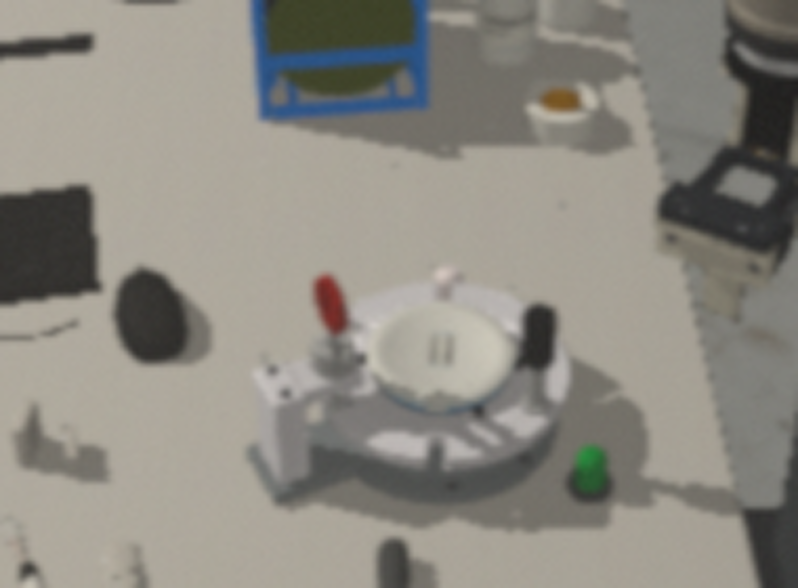

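View pics/top9.png

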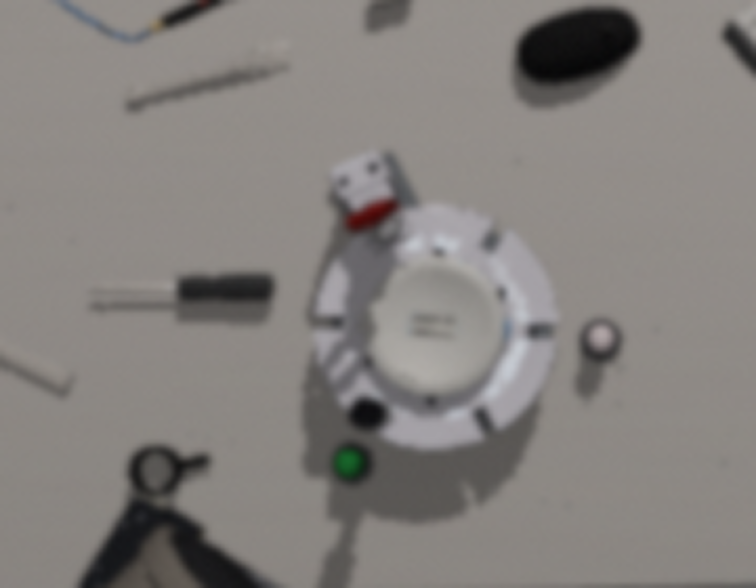

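Handle (540,335 side; 368,413 top) is at the green marker, the ring is back at home height, the box is nested and the arm is clear.

```bash
python3 -c "
from cell import hand_in
print(hand_in())"
```

```text
the job is handed in; nothing more can be done
None
```

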